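# Free a focusing knob from its glue jig and thread it through the slide

## Robot

A 7-joint arm with a two-finger parallel gripper is mounted at the origin on the work surface. World frame = base frame: x ahead of the robot, y to its left, z up, the work surface at z = 0. Lengths are in m, angles in rad, forces in N, time in s.
With the tool pointing down it reaches from about 0.425 to 0.95 m from the base axis. Payload 16.7 kg.
Tool frame: the origin (TCP) lies at the very end of the fingers, on their centre line; the grasp point (between the pads) lies 19 mm behind it; x points along the fingers, y is the direction in which the jaws open and shut, and the axes are right-handed (so a half turn about x gives the same grasp; the last joint's range is limited). The gripper opens to 94 mm and grips with 3 to 60 N. Pads are 16 mm wide; open, the fingers measure 119 mm over their backs; the gripper's body (75 mm by 177 mm) begins 78 mm behind the grasp point.
Start: joints at [1.177, 0.426, 0.074, 1.606, -0.034, 1.111, -0.067], TCP at [0.164, -0.655, 0.205] pointing down, gripper open.
Joint ranges: [-2.85, 2.85], [-0.5, 2.14], [-1.23, 1.37], [0.21, 2.46], [-1.02, 4.16], [0.16, 2.05], [-2.73, 2.73]. Speed limits (rad/s): [1.89, 1.89, 2.39, 2.39, 3.01, 3.01, 3.01].

## Interface

Orientations are given as a unit quaternion [w, x, y, z].
In Python, from cell import * gives the robot as it stands. The module is installed in compiled form; this text tells all that it offers.
- The arm moves only by the tool apply_moves, never from a script. Its argument "series" is a list of rows, each a list of 3 entries, a list of its own where there are three numbers: the shift along the tool's x, y, z in cm, then the turn, a rotation vector about the tool's x, y, z in degrees, then the closure, from 0 (fully open) to 1 (shut). A call has 1 to 10 rows; each row shifts and turns the pose as measured when the row begins, along the tool's axes as they then stand; what a row does not reach is not made up. A row lasts 1/8 s, in which the tool goes at most 62.5 mm and 10.7 degrees, less where a joint would pass 70% of its speed; a pose out of reach is approached as far as the arm can. A call with a gripper value outside its range is refused whole. The fingers move at their own pace and stop on an object; the grip force is fixed at half the most. Time passes only in rows, so rows that do not move let the fingers close. It gives the time, the measured TCP pose, the force and the opening at its end, in the units of the state.
- get_state(): the state, without advancing time (a new reading comes with each control period).
- read_camera(name): name is "side" or "top"; returns the picture (480x640x3 uint8, blue, green, red); there is no depth.
- camera_model(name): a dict with "intrinsics" (3x3 intrinsics, pixels), "pose" (4x4, takes a point from camera to world coordinates). Camera axes: x right, y up, looking along -z (the intrinsics and any distortion apply to the point x, -y, -z); pixel columns grow to the right and rows downward; lengths in m; the calibration is good to about 2 mm. A picture is of the moment at which its call begins. camera_model takes no time and is no camera call.
- close_job(): hands the job in, once; it reports no verdict.
The state is a dict: "time": time; "joint_pos": joint angles; "qd": joint speeds; "effort": joint torques, N m; "eef_pos": TCP position; "eef_rot": TCP orientation; "contact_force": force on the tool from outside, world axes, zero at the start; "wrist_torque": the same for the moment, N m; "grip_width": finger opening in m.
Only numpy, scipy, OpenCV 4.12 (cv2) and the standard library are available. Lean on these libraries where they do the work, as an engineer would, in place of code of your own. Each camera call takes 0.05 s, during which the arm holds its last target. There are 200 camera calls.

## Task

Lift the sprung arm of the glue jig past its hold-open point so that it stays up by itself, then take out the focusing knob it was holding down. Turn the knob so that its flat tongue matches the slot in the black lacquered slide and thread it through until the knob sits flush on the slide. Let go, leave the clamp arm standing open, and do not disturb the other things on the counter.

Things in the scene. Friction and masses are not known exactly. Their poses are not given: they have to be found in the camera images.
- jig: Glue jig fixed to the counter: steel base 175 x 80 x 10 mm, on it a cork-topped platform 60 x 70 mm with a round hole, and two green upright cheeks 85 mm behind the hole (out to 18 mm each side, tops at z = 102 mm) carrying the clamp arm. Origin on the counter under the hole; +x runs from the hole to the hinge, z up. Base from x = -55 to 120 mm. Place and yaw vary, left or right.
- jig_hole (a point): Centre of the mouth of the round 23 mm hole through the jig's cork platform, in its top face, 50 mm above the counter.
- clamp (a joint): Green clamp arm's angle, rad: 0 = shut, level, pressing on the knob's top (about 7 N); grows as its front end is lifted up and back over the hinge. A spring pulls it shut below the hold-open point, 1.05, and pushes it open beyond, to the stop at 1.85 (leaning back past upright). Lifting the red roll takes about 5 N at first, then less. Bar 14 mm wide, 8 thick, level with the hinge when shut.
- clamp_hinge (a point): Point on the clamp's hinge axis, mid-width: 85 mm behind the jig's hole (along the jig's +x) and 88 mm above the counter. The axis is level, along the jig's y.
- clamp_roll (a point): Centre of the red thumb roll on the arm's free end: cylinder 18 mm in diameter, 20 mm long, lying across the arm (along the jig's y). Shut, it is 50 mm in front of the hole, 96 mm above the counter; 135 mm in front of the hinge axis and 8 mm above it. It can be pinched from above on its two flat ends, and turns between the fingers as the arm swings.
- knob: Focusing knob, about 80 g: upright dark wooden cylinder 36 mm in diameter, 28 mm tall; below it a brass tongue 16 mm (along its y) x 9 mm (its x), 36 mm long, the last 4 mm thinned to 12 x 6. A white line on top runs along its y, as does the tongue's wide side. Origin: centre of the head's underside. It starts in the jig's hole, head resting on the cork, at any yaw.
- slide: Black lacquered focusing slide, fixed: flat bar 190 mm long (along its y), 46 mm wide, 14 mm thick, top face at z = 50 mm, on two pale wooden feet 30 mm long near its ends, free below its middle. Origin on the counter under the slot; z up. Place and yaw vary, left or right.
- slide_slot (a point): Mouth of the slot through the middle of the slide, in its top face: 19.5 mm along the slide's y, 12.5 mm along its x, edges chamfered 2 mm. The knob is home when its head's underside rests on the top face here; it fits either way round.
- lacquer: Small amber lacquer bottle, 32 mm in diameter, 95 mm tall, standing loose close to the slide's long side. Origin under its centre. Not to be moved.
- lens_mount: Rosewood lens mount, block 46 x 56 x 16 mm with a brass lens ring on top (24 mm tall in all), lying loose beside the jig. Origin under its centre. Not to be moved.
- hood: Cream celluloid viewer hood, loose at the left of the counter: face plate 66 x 116 mm with a flared rim, about 90 x 140 mm at its top edge, 55 mm tall. Origin under its centre. Not to be moved.
- loupe: Black watchmaker's loupe, 36 mm in diameter, 55 mm tall, waisted, standing loose beside the jig, on the side away from the lens mount. Origin under its centre. Not to be moved.
- awl: Horn-handled awl, 143 mm long, 22 mm thick, lying loose between the jig and the slide, along its x. Origin at the front end of the handle, on the counter. Not to be moved.
- screwdriver: Screwdriver lying loose at the far side of the counter. Not to be moved.
- bin (a joint): Tilt in rad of the tin bin with spent screws, on its pivot stand at the right of the counter (90 x 120 mm, rim 80 mm above the counter): 0 = level. To be left level.
Not all that is in view belongs to the job. What is shaped like the jig but purple is not meant. Of the things that look like the slide, the larger one is meant.

How it is judged:
By the outcome, as a careful person would: the job done as asked, in the order asked, and still so for the second after the job is handed in, with the robot touching nothing.
It also fails if it takes over 72 s, if anything falls off the work surface, if the arm or the gripper's body presses on something with over 40 N, if the wrist force passes 120 N, or if a joint passes its speed limit or range.

## Working session

There is one attempt and no reset: what is moved stays moved. The work goes in short steps, Python scripts to look and compute and a tool call to move; the robot and the scene stay as the last step left them, time stands still between calls to the robot, and variables do not carry over. Pictures are saved under pics/ and viewed, about 8 in all and at most 12, crops included, and the job is handed in when it is done.

Besides the shell and the picture viewer there is one more tool, called after "Emit:" by a JSON object that holds its "name" and its "arguments". apply_moves: Moves the arm, as the interface text tells. Its arguments: {"type":"object","properties":{"series":{"type":"array"}},"required":["series"]}

```bash
mkdir -p pics; python3 - <<'E'
from cell import *
import cv2,numpy as np
for n in("top","side"):
    cv2.imwrite(f"pics/{n}0.png",read_camera(n)); m=camera_model(n); print(n,{k:np.round(v,4).tolist() if k in("intrinsics","pose") else v for k,v in m.items()})
s=get_state();print({k:np.round(v,4).tolist() for k,v in s.items()})
E
```

```text
top {'intrinsics': [[469.5298, 0.0, 320.7316], [0.0, 469.5298, 236.0352], [0.0, 0.0, 1.0]], 'pose': [[0.0168, 0.9972, -0.073, 0.4607], [-0.9996, 0.0185, 0.0233, 0.0085], [0.0246, 0.0725, 0.9971, 1.1727], [0.0, 0.0, 0.0, 1.0]]}
side {'intrinsics': [[472.3025, 0.0, 319.8416], [0.0, 472.3025, 244.8969], [0.0, 0.0, 1.0]], 'pose': [[-0.6983, 0.4981, -0.514, -0.038], [-0.7158, -0.4846, 0.5029, 0.5689], [0.0014, 0.7191, 0.6949, 0.8865], [0.0, 0.0, 0.0, 1.0]]}
{'time': 0.1, 'joint_pos': [1.1765, 0.4267, 0.0739, 1.6065, -0.0341, 1.1108, -0.0671], 'qd': [0.0017, -0.0021, 0.0013, -0.001, -0.0012, -0.001, -0.0003], 'effort': [0.0081, -93.7477, 3.6773, -45.5046, -0.0485, 0.0167, -0.0], 'eef_pos': [0.1634, -0.6545, 0.2049], 'eef_rot': [-0.0859, -0.7017, -0.0867, 0.7019], 'contact_force': [-0.196, -0.4203, 0.0286], 'wrist_torque': [-0.0339, 0.0391, 0.0426], 'grip_width': 0.0941}
```

View pics/top0.png

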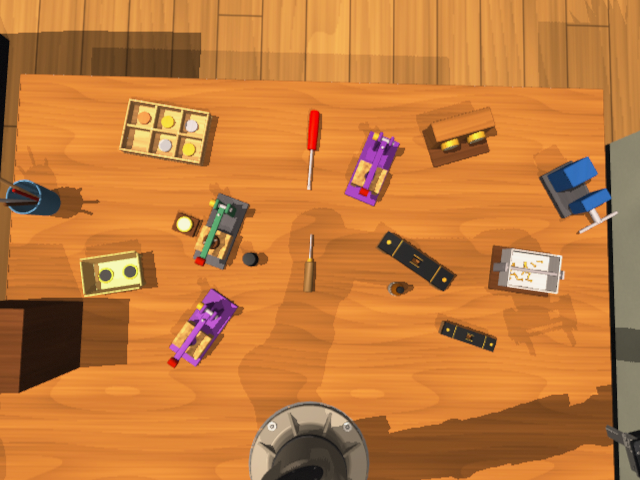

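View pics/side0.png

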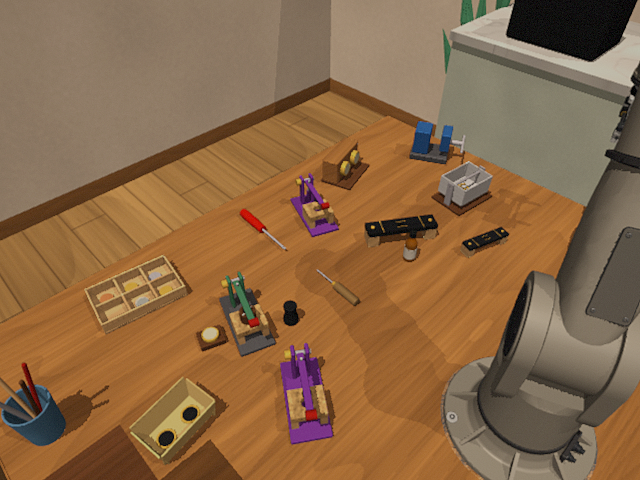

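Top view: the green jig is at about (218,232), with its red roll at (200,262). The large slide is at (416,261), the bottle at (399,288), the awl at (310,265), the loupe at (250,259) and the lens mount at (185,224). In the side view the roll is at (253,322) and the slide at (401,228).

```bash
cat > h.py <<'E'
import cv2,numpy as np
from cell import *
from scipy.spatial.transform import Rotation as R
def ray(n,p):
    m=camera_model(n);K=np.array(m["intrinsics"]);T=np.array(m["pose"])
    d=np.linalg.inv(K)@[p[0],p[1],1];d=T[:3,:3]@[d[0],-d[1],-d[2]];return T[:3,3],d
def onz(n,p,z):
    o,d=ray(n,p);return o+d*(z-o[2])/d[2]
def tri(p,q):
    a,d=ray("top",p);b,e=ray("side",q)
    s=np.linalg.lstsq(np.c_[d,-e],b-a,rcond=None)[0];x,y=a+s[0]*d,b+s[1]*e
    return (x+y)/2,np.linalg.norm(x-y)
def proj(n,X):
    m=camera_model(n);T=np.array(m["pose"]);c=T[:3,:3].T@(np.array(X)-T[:3,3]);u=np.array(m["intrinsics"])@[c[0],-c[1],-c[2]];return u[:2]/u[2]
def blobs(im,f,box,n=3):
    x0,y0,x1,y1=box;c=im[y0:y1,x0:x1];h=cv2.cvtColor(c,cv2.COLOR_BGR2HSV)
    m=f(c.astype(int),h.astype(int)).astype(np.uint8)
    cs=cv2.findContours(m,cv2.RETR_EXTERNAL,cv2.CHAIN_APPROX_NONE)[0]
    cs=sorted(cs,key=cv2.contourArea)[::-1][:n]
    return [c.reshape(-1,2)+[x0,y0] for c in cs]
RED=lambda c,h:((h[...,0]<6)|(h[...,0]>174))&(h[...,1]>180)&(h[...,2]>90)
GREEN=lambda c,h:(h[...,0]>60)&(h[...,0]<95)&(h[...,1]>90)
BLACK=lambda c,h:(h[...,2]<60)
GREY=lambda c,h:(h[...,1]<70)&(h[...,2]<140)&(h[...,2]>40)
def state():
    s=get_state();print("t",round(s["time"],2),"p",np.round(s["eef_pos"],4),"F",np.round(s["contact_force"],1),"w",round(s["grip_width"],4));return s
def toolmove(s,P,yaw):  # tool down, jaws (tool y) along world yaw: shift cm in tool axes, turn deg
    w,x,y,z=s["eef_rot"];Rt=R.from_quat([x,y,z,w]);X=np.array([0,0,-1.]);Y=np.array([np.cos(yaw),np.sin(yaw),0])
    G=min([R.from_matrix(np.c_[X,k*Y,np.cross(X,k*Y)]) for k in(1,-1)],key=lambda g:(Rt.inv()*g).magnitude())
    print("shift cm",np.round(Rt.inv().apply(np.array(P)-s["eef_pos"])*100,2),"turn",np.round((Rt.inv()*G).as_rotvec(degrees=True),1),"jawyaw",np.round(np.degrees(np.arctan2(*Rt.as_matrix()[[1,0],1])),1))
E
python3 - <<'E'
from h import *
t=cv2.imread("pics/top0.png");s=cv2.imread("pics/side0.png")
rt=blobs(t,RED,(180,240,225,280),1)[0];rs=blobs(s,RED,(235,305,275,340),1)[0]
for r in(rt,rs):print("red",cv2.minAreaRect(r.astype(np.float32)),cv2.contourArea(r))
c=lambda r:cv2.minAreaRect(r.astype(np.float32))[0]
print("roll",tri(c(rt),c(rs)),onz("top",c(rt),.096))
for b in blobs(t,BLACK,(365,220,470,300),1):
    r=cv2.minAreaRect(b.astype(np.float32));print("slide",r)
    P=np.array([onz("top",q,.05) for q in cv2.boxPoints(r)]);print(P.round(4),P.mean(0),np.linalg.norm(np.diff(P,axis=0),axis=1))
for b in blobs(t,GREY,(185,185,262,280),2):
    r=cv2.minAreaRect(b.astype(np.float32));P=np.array([onz("top",q,.01) for q in cv2.boxPoints(r)]);print("grey",cv2.contourArea(b),P.round(4).tolist(),np.linalg.norm(np.diff(P,axis=0),axis=1))
for b in blobs(t,GREEN,(185,185,262,280),2):
    r=cv2.minAreaRect(b.astype(np.float32));P=np.array([onz("top",q,.1) for q in cv2.boxPoints(r)]);print("green",cv2.contourArea(b),P.round(4).tolist())
a=cv2.resize(t[185:285,180:280],(600,600),interpolation=cv2.INTER_CUBIC)
b=cv2.resize(s[255:355,190:290],(600,600),interpolation=cv2.INTER_CUBIC)
cv2.imwrite("pics/c1.png",cv2.resize(np.hstack([a,b]),(800,400)))
state()
E
```

```text
red ((199.4000244140625, 260.8000183105469), (9.486830711364746, 6.957010269165039), 18.43494987487793) 51.5
red ((253.46551513671875, 322.0862121582031), (8.140999794006348, 9.979290962219238), 66.80140686035156) 61.5
roll (array([0.47693771, 0.25686167, 0.09955917]), np.float64(0.002563091928458794)) [0.47788517 0.25863787 0.096     ]
slide ((416.16326904296875, 261.0751037597656), (43.61979293823242, 18.559099197387695), 34.159690856933594)
[[ 0.4969 -0.1918  0.05  ]
 [ 0.5342 -0.2168  0.05  ]
 [ 0.4769 -0.3041  0.05  ]
 [ 0.4397 -0.2789  0.05  ]] [ 0.48693725 -0.24789008  0.05      ] [0.04495668 0.10447493 0.0448748 ]
grey 797.0 [[0.4851, 0.2914, 0.01], [0.6489, 0.2366, 0.01], [0.6228, 0.1631, 0.01], [0.4593, 0.2187, 0.01]] [0.17275781 0.07804046 0.17271582]
grey 100.0 [[0.4867, 0.1781, 0.01], [0.5067, 0.1591, 0.01], [0.4873, 0.1388, 0.01], [0.4673, 0.158, 0.01]] [0.02770116 0.02800556 0.02767851]
green 293.5 [[0.488, 0.2576, 0.1], [0.6188, 0.2244, 0.1], [0.6061, 0.1777, 0.1], [0.4754, 0.2113, 0.1]]
t 0.1 p [ 0.1634 -0.6545  0.2049] F [-0.2 -0.4  0. ] w 0.0941
```

View pics/c1.png

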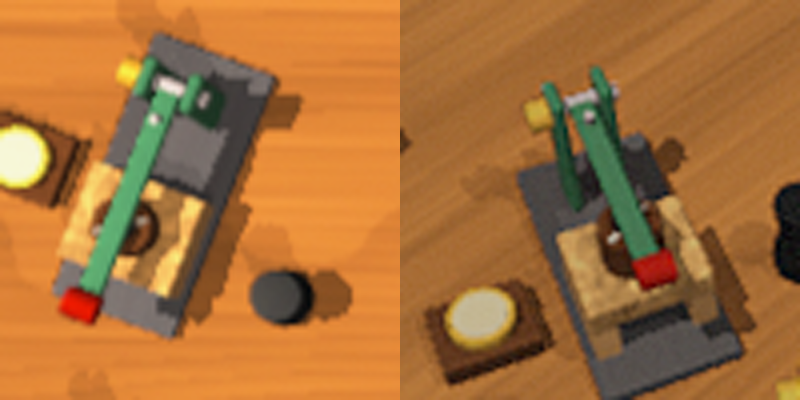

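The roll comes to about (0.477, 0.256, 0.098), with the jig yaw about −18.5°. The grey base measures 173×78 mm against 175×80, which fits. The slide contour came out partial, so I'll fix that while planning the approach.

```bash
cat >> h.py <<'E'
def plan(s,P,yawdeg,n,lift=0):
    """rows from state s to TCP P with jaws along world yaw, n rows, tool down"""
    w,x,y,z=s["eef_rot"];Rt=R.from_quat([x,y,z,w]);p=np.array(s["eef_pos"]);yw=np.radians(yawdeg)
    X=np.array([0,0,-1.]);Y=np.array([np.cos(yw),np.sin(yw),0])
    G=min([R.from_matrix(np.c_[X,k*Y,np.cross(X,k*Y)]) for k in(1,-1)],key=lambda g:(Rt.inv()*g).magnitude())
    rv=(Rt.inv()*G).as_rotvec(degrees=True);P=np.array(P);o=[]
    for i in range(n):
        Ri=Rt*R.from_rotvec(rv*i/n,degrees=True);o.append([np.round(Ri.inv().apply((P-p)/n)*100,2).tolist(),np.round(rv/n,1).tolist()])
    for r in o:print(r)
    return dict(eef_pos=P,eef_rot=np.roll(G.as_quat(),1))
E
python3 - <<'E'
from h import *
t=cv2.imread("pics/top0.png")
f=lambda c,h:cv2.morphologyEx((h[...,2]<75).astype(np.uint8),cv2.MORPH_CLOSE,np.ones((7,7)))
b=blobs(t,f,(365,220,470,281),1)[0];r=cv2.minAreaRect(b.astype(np.float32))
P=np.array([onz("top",q,.05) for q in cv2.boxPoints(r)]);print(r,P.round(4),P.mean(0),np.linalg.norm(np.diff(P,axis=0),axis=1))
s=state();print(R.from_quat(np.roll(s["eef_rot"],-1)).as_matrix().round(2))
a=plan(s,[.50,-.35,.26],75,10);print();a=plan(a,[.56,.08,.26],71.5,8);print();plan(a,[.4765,.2555,.15],71.5,4)
E
```

```text
((415.48687744140625, 261.93109130859375), (80.7080307006836, 21.433935165405273), 34.2156982421875) [[ 0.5163 -0.1512  0.05  ]
 [ 0.5596 -0.1799  0.05  ]
 [ 0.4533 -0.3414  0.05  ]
 [ 0.4105 -0.3122  0.05  ]] [ 0.4849321  -0.24616729  0.05      ] [0.05194482 0.19331614 0.0517693 ]
t 0.1 p [ 0.1634 -0.6545  0.2049] F [-0.2 -0.4  0. ] w 0.0941
[[-0.    0.24 -0.97]
 [ 0.   -0.97 -0.24]
 [-1.   -0.    0.  ]]
[[-0.55, -2.14, -4.0], [2.9, 0.0, 0.0]]
[[-0.55, -2.34, -3.89], [2.9, 0.0, 0.0]]
[[-0.55, -2.53, -3.77], [2.9, 0.0, 0.0]]
[[-0.55, -2.72, -3.63], [2.9, 0.0, 0.0]]
[[-0.55, -2.9, -3.49], [2.9, 0.0, 0.0]]
[[-0.55, -3.07, -3.34], [2.9, 0.0, 0.0]]
[[-0.55, -3.24, -3.18], [2.9, 0.0, 0.0]]
[[-0.55, -3.4, -3.01], [2.9, 0.0, 0.0]]
[[-0.55, -3.54, -2.84], [2.9, 0.0, 0.0]]
[[-0.55, -3.68, -2.65], [2.9, 0.0, 0.0]]

[[-0.0, -5.39, 0.67], [0.4, 0.0, 0.0]]
[[0.0, -5.38, 0.71], [0.4, 0.0, 0.0]]
[[0.0, -5.38, 0.75], [0.4, 0.0, 0.0]]
[[0.0, -5.37, 0.79], [0.4, 0.0, 0.0]]
[[-0.0, -5.36, 0.83], [0.4, 0.0, 0.0]]
[[-0.0, -5.36, 0.87], [0.4, 0.0, 0.0]]
[[0.0, -5.35, 0.91], [0.4, 0.0, 0.0]]
[[0.0, -5.34, 0.95], [0.4, 0.0, 0.0]]

[[2.75, -3.5, 3.37], [0.0, 0.0, 0.0]]
[[2.75, -3.5, 3.37], [0.0, 0.0, 0.0]]
[[2.75, -3.5, 3.37], [0.0, 0.0, 0.0]]
[[2.75, -3.5, 3.37], [0.0, 0.0, 0.0]]
```

Emit:
{"name": "apply_moves", "arguments": {"series": [[[-0.6, -2.1, -4.0], [3, 0, 0], 0], [[-0.6, -2.3, -3.9], [3, 0, 0], 0], [[-0.6, -2.5, -3.8], [3, 0, 0], 0], [[-0.6, -2.7, -3.6], [3, 0, 0], 0], [[-0.6, -2.9, -3.5], [3, 0, 0], 0], [[-0.6, -3.1, -3.3], [3, 0, 0], 0], [[-0.6, -3.2, -3.2], [3, 0, 0], 0], [[-0.6, -3.4, -3.0], [3, 0, 0], 0], [[-0.6, -3.5, -2.8], [3, 0, 0], 0], [[-0.6, -3.7, -2.6], [3, 0, 0], 0]]}}

```text
time: 1.35
eef_pos: [0.5099, -0.3487, 0.2629]
eef_rot: [0.108, -0.697, 0.105, 0.701]
contact_force: [-0.3, -0.1, -0.6]
grip_width: 0.094
```

Emit:
{"name": "apply_moves", "arguments": {"series": [[[0, -5.4, 0.7], [0, 0, 0], 0.3], [[0, -5.4, 0.7], [0, 0, 0], 0.5], [[0, -5.4, 0.7], [0, 0, 0], 0.5], [[0, -5.4, 0.8], [0, 0, 0], 0.5], [[0, -5.4, 0.8], [0, 0, 0], 0.5], [[0, -5.4, 0.9], [0, 0, 0], 0.5], [[0, -5.4, 0.9], [0, 0, 0], 0.5], [[0, -5.3, 1.0], [0, 0, 0], 0.5]]}}

```text
time: 2.35
eef_pos: [0.5779, 0.0951, 0.263]
eef_rot: [0.109, -0.696, 0.106, 0.702]
contact_force: [0.4, 0.0, 0.7]
grip_width: 0.0472
```

```bash
python3 - <<'E'
from h import *
s=state();plan(s,[.4765,.2555,.15],71.5,4)
E
```

```text
t 2.35 p [0.5779 0.0951 0.263 ] F [0.4 0.  0.7] w 0.0472
[[2.86, -3.06, 3.6], [0.3, 0.1, 0.0]]
[[2.85, -3.04, 3.62], [0.3, 0.1, 0.0]]
[[2.84, -3.03, 3.64], [0.3, 0.1, 0.0]]
[[2.83, -3.01, 3.66], [0.3, 0.1, 0.0]]
```

Emit:
{"name": "apply_moves", "arguments": {"series": [[[2.0, -3.0, 3.6], [0.3, 0, 0], 0.5], [[2.0, -3.0, 3.6], [0.3, 0, 0], 0.5], [[2.8, -3.0, 3.6], [0.3, 0, 0], 0.5], [[2.8, -3.0, 3.7], [0.3, 0, 0], 0.5], [[1.0, 0, 0], [0, 0, 0], 0.5], [[0, 0, 0], [0, 0, 0], 0.5]]}}

```text
time: 3.1
eef_pos: [0.4712, 0.2632, 0.1545]
eef_rot: [0.114, -0.695, 0.111, 0.702]
contact_force: [-0.3, -0.9, 0.8]
grip_width: 0.0469
```

```bash
python3 - <<'E'
from h import *
s=state();plan(s,[.4765,.2555,.078],71.5,4)
a=[cv2.resize(read_camera(n)[y-60:y+40,x-50:x+50],(400,400),interpolation=cv2.INTER_CUBIC) for n,x,y in(("top",205,250),("side",253,310))]
cv2.imwrite("pics/c2.png",np.hstack(a))
E
```

```text
t 3.1 p [0.4712 0.2632 0.1545] F [-0.3 -0.9  0.8] w 0.0469
[[1.91, 0.15, -0.21], [0.0, 0.2, 0.0]]
[[1.91, 0.14, -0.2], [0.0, 0.2, 0.0]]
[[1.91, 0.14, -0.2], [0.0, 0.2, 0.0]]
[[1.91, 0.14, -0.19], [0.0, 0.2, 0.0]]
```

View pics/c2.png

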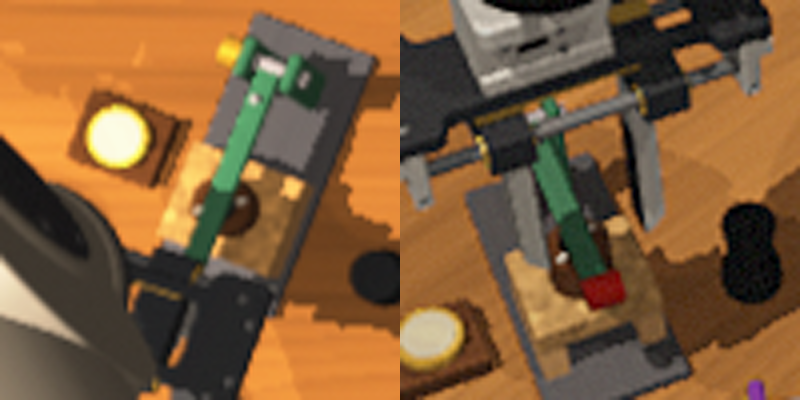

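The crops show the fingers straddling the roll line with nothing in the way. I'll descend and pinch.

Emit:
{"name": "apply_moves", "arguments": {"series": [[[1.9, 0.2, -0.2], [0, 0.2, 0], 0.5], [[1.9, 0.2, -0.2], [0, 0.2, 0], 0.5], [[1.9, 0.1, -0.2], [0, 0.2, 0], 0.5], [[1.9, 0.1, -0.2], [0, 0.2, 0], 0.5], [[0, 0, 0], [0, 0, 0], 0.5], [[0, 0, 0], [0, 0, 0], 0.8], [[0, 0, 0], [0, 0, 0], 0.9], [[0, 0, 0], [0, 0, 0], 0.9], [[0, 0, 0], [0, 0, 0], 0.9]]}}

```text
time: 4.32
eef_pos: [0.4869, 0.2545, 0.0856]
eef_rot: [-0.121, 0.703, -0.112, -0.691]
contact_force: [0.6, -1.4, -5.8]
grip_width: 0.0198
```

```bash
cat >> h.py <<'E'
def arc(s,th0,th1,n,yaw=-18.5):
    "rows lifting the roll along its arc, tool axis order by current pose"
    w,x,y,z=s["eef_rot"];Rt=R.from_quat([x,y,z,w]);d=np.array([np.cos(np.radians(yaw)),np.sin(np.radians(yaw)),0]);u=np.array([0,0,1.])
    f=lambda t:(-135*np.cos(t)+8*np.sin(t))*d+(135*np.sin(t)+8*np.cos(t))*u
    for a,b in zip(np.linspace(th0,th1,n+1)[:-1],np.linspace(th0,th1,n+1)[1:]):print(np.round(Rt.inv().apply(f(b)-f(a))/10,1).tolist())
E
python3 - <<'E'
from h import *
s=state();arc(s,0,1.65,14)
E
```

```text
t 4.33 p [0.4869 0.2545 0.0856] F [ 0.6 -1.4 -5.8] w 0.0198
[-1.6, -0.0, -0.2]
[-1.5, -0.0, -0.4]
[-1.5, -0.0, -0.6]
[-1.4, -0.0, -0.7]
[-1.3, -0.0, -0.9]
[-1.2, -0.0, -1.1]
[-1.1, -0.0, -1.2]
[-0.9, -0.0, -1.3]
[-0.8, -0.0, -1.4]
[-0.6, -0.0, -1.5]
[-0.4, -0.0, -1.5]
[-0.2, -0.0, -1.6]
[-0.0, -0.0, -1.6]
[0.1, -0.0, -1.6]
```

Emit:
{"name": "apply_moves", "arguments": {"series": [[[-1.6, 0, -0.2], [0, 0, 0], 0.9], [[-1.5, 0, -0.4], [0, 0, 0], 0.9], [[-1.5, 0, -0.6], [0, 0, 0], 0.9], [[-1.4, 0, -0.7], [0, 0, 0], 0.9], [[-1.3, 0, -0.9], [0, 0, 0], 0.9], [[-1.2, 0, -1.1], [0, 0, 0], 0.9]]}}

```text
time: 5.08
eef_pos: [0.5249, 0.2407, 0.1765]
eef_rot: [-0.122, 0.704, -0.111, -0.691]
contact_force: [7.2, 3.5, -9.7]
grip_width: 0.0198
```

```bash
cat >> h.py <<'E'
def where(s,hole=(.5232,.2378),yaw=-18.5):
    "grasp point in jig frame -> clamp angle & radius"
    w,x,y,z=s["eef_rot"];g=np.array(s["eef_pos"])-.019*R.from_quat([x,y,z,w]).as_matrix()[:,0];c,q=np.cos(np.radians(yaw)),np.sin(np.radians(yaw))
    v=g[:2]-hole;jx=c*v[0]+q*v[1]-.085;jz=g[2]-.088;th=np.arctan2(jz,-jx)-np.arctan2(8,135)
    print("theta",th.round(3),"r",np.hypot(jx,jz).round(4),"jy",(-q*v[0]+c*v[1]).round(4));return th
E
python3 - <<'E'
from h import *
s=state();th=where(s);arc(s,th,1.65,10)
E
```

```text
t 5.08 p [0.5249 0.2407 0.1765] F [ 7.2  3.5 -9.7] w 0.0198
theta 0.845 r 0.1368 jy 0.0029
[-0.6, -0.0, -0.9]
[-0.6, -0.0, -0.9]
[-0.5, -0.0, -1.0]
[-0.4, -0.0, -1.0]
[-0.3, -0.0, -1.0]
[-0.2, -0.0, -1.1]
[-0.1, -0.0, -1.1]
[-0.1, -0.0, -1.1]
[0.0, -0.0, -1.1]
[0.1, -0.0, -1.1]
```

Tracking the arc well: radius 137 mm against 135, angle 0.85. I'll continue past the hold-open point.

Emit:
{"name": "apply_moves", "arguments": {"series": [[[-0.5, 0, -0.9], [0, 0, 0], 0.9], [[-0.5, 0, -0.9], [0, 0, 0], 0.9], [[-0.4, 0, -1.0], [0, 0, 0], 0.9], [[-0.3, 0, -1.0], [0, 0, 0], 0.9], [[-0.3, 0, -1.0], [0, 0, 0], 0.9], [[-0.2, 0, -1.0], [0, 0, 0], 0.9], [[-0.1, 0, -1.0], [0, 0, 0], 0.9], [[0, 0, -0.8], [0, 0, 0], 0.9], [[0, 0, 0], [0, 0, 0], 0.9]]}}

```text
time: 6.2
eef_pos: [0.6, 0.2139, 0.2083]
eef_rot: [-0.122, 0.703, -0.111, -0.691]
contact_force: [1.6, 3.9, -3.8]
grip_width: 0.0196
```

```bash
python3 - <<'E'
from h import *
s=state();where(s)
E
```

```text
t 6.2 p [0.6    0.2139 0.2083] F [ 1.6  3.9 -3.8] w 0.0196
theta 1.477 r 0.1394 jy 0.0014
```

Emit:
{"name": "apply_moves", "arguments": {"series": [[[0, 0, 0], [0, 0, 0], 0.6], [[0, 0, 0], [0, 0, 0], 0.4], [[0, 0, 0], [0, 0, 0], 0.3], [[-3, 0, 0], [0, 0, 0], 0.3], [[-4, 0, 0], [0, 0, 0], 0.3], [[-2, 2, 2], [0, 0, 0], 0.3], [[0, 5, 2], [0, 0, 0], 0.3], [[0, 5, 2], [0, 0, 0], 0.3], [[0, 5, 0], [0, 0, 0], 0.3], [[0, 2, 0], [0, 0, 0], 0.3]]}}

```text
time: 7.45
eef_pos: [0.4749, 0.0488, 0.2962]
eef_rot: [-0.12, 0.703, -0.111, -0.692]
contact_force: [0.2, 0.7, -0.3]
grip_width: 0.0658
```

```bash
python3 - <<'E'
from h import *
state()
t=read_camera("top");s=read_camera("side");cv2.imwrite("pics/top1.png",t);cv2.imwrite("pics/side1.png",s)
a=[cv2.resize(i[y-35:y+35,x-35:x+35],(400,400),interpolation=cv2.INTER_CUBIC) for i,x,y in((t,215,232),(s,248,305))]
cv2.imwrite("pics/c3.png",np.hstack(a))
E
```

```text
t 7.45 p [0.4749 0.0488 0.2962] F [ 0.2  0.7 -0.3] w 0.0658
```

View pics/c3.png

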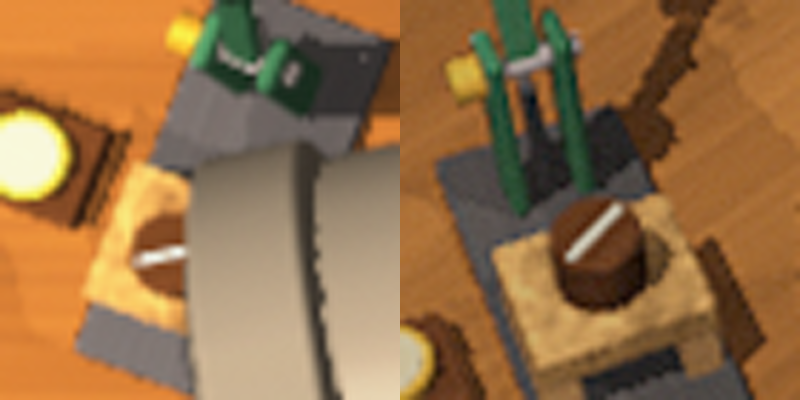

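The clamp is standing open. The knob's white line shows fully in the side crop, from (568,258) to (622,207), so I'll measure it there.

```bash
python3 - <<'E'
from h import *
s=cv2.imread("pics/side1.png");S=cv2.resize(s[270:340,213:283],None,fx=8,fy=8,interpolation=cv2.INTER_CUBIC)
W=lambda c,h:(h[...,1]<70)&(h[...,2]>140)
up=lambda q:(np.array(q)+.5)/8-.5+[213,270]
for b in blobs(S,W,(200,200,400,400),2):
    r=cv2.minAreaRect(b.astype(np.float32));B=up(cv2.boxPoints(r));P=np.array([onz("side",q,.078) for q in B])
    e=[P[(i+1)%4]-P[i] for i in range(2)];l=max(e,key=np.linalg.norm)
    print("line",cv2.contourArea(b),"mid",P.mean(0).round(4),"len",np.linalg.norm(e,axis=1).round(4),"yaw",np.degrees(np.arctan2(l[1],l[0])).round(1))
# slot: look at unobstructed first pictures, enlarged
t=cv2.imread("pics/top0.png");q=cv2.imread("pics/side0.png");t1=cv2.imread("pics/top1.png")
a=[cv2.resize(i[y-w*3//4:y+w*3//4,x-w:x+w],(400,300),interpolation=cv2.INTER_CUBIC) for i,x,y,w in((t,416,261,48),(q,401,228,48))]
cv2.imwrite("pics/c4.png",np.hstack(a))
st=state();plan(st,[.5235,.2375,.13],71.5,5)
E
```

```text
line 1487.5 mid [0.5253 0.2387 0.078 ] len [0.0306 0.0055] yaw -77.5
t 7.55 p [0.4754 0.0492 0.2963] F [-0.   0.9  0.4] w 0.0655
[[3.38, -3.82, 0.35], [-0.1, -0.2, 0.2]]
[[3.37, -3.83, 0.33], [-0.1, -0.2, 0.2]]
[[3.36, -3.85, 0.32], [-0.1, -0.2, 0.2]]
[[3.35, -3.86, 0.31], [-0.1, -0.2, 0.2]]
[[3.34, -3.87, 0.3], [-0.1, -0.2, 0.2]]
```

View pics/c4.png

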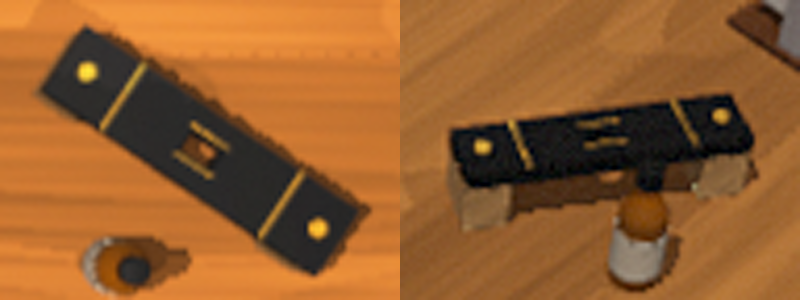

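The knob centre is about (0.525, 0.238), which agrees with the jig estimate, and its line yaw is 102.5°. The slide crop shows the slot at (202,150), with brass screws at (87,72) and (317,229) to use as references. I'll go to the knob now.

Emit:
{"name": "apply_moves", "arguments": {"series": [[[1.0, -3.8, 0.4], [0, -0.2, 0.2], 0.3], [[3, -3.8, 0.3], [0, -0.2, 0.2], 0.3], [[3.4, -3.8, 0.3], [0, -0.2, 0.2], 0.3], [[3.4, -3.9, 0.3], [0, -0.2, 0.2], 0.3], [[3.4, -3.9, 0.3], [0, -0.2, 0.2], 0.3], [[0, 0, 0], [0, 0, 0], 0.3], [[0, 0, 0], [0, 0, 0], 0.3]]}}

```text
time: 8.43
eef_pos: [0.5253, 0.2497, 0.1521]
eef_rot: [0.115, -0.696, 0.114, 0.699]
contact_force: [-0.4, -0.3, -1.0]
grip_width: 0.0656
```

```bash
python3 - <<'E'
from h import *
s=state();plan(s,[.5245,.238,.053],71.5,6)
t=cv2.imread("pics/top0.png");S=cv2.resize(t[210:310,366:466],None,fx=8,fy=8,interpolation=cv2.INTER_CUBIC)
Y=lambda c,h:(h[...,0]>18)&(h[...,0]<34)&(h[...,1]>100)&(h[...,2]>120)
o=[]
for b in blobs(S,Y,(0,0,800,800),8):
    r=cv2.minAreaRect(b.astype(np.float32));c=(np.array(r[0])+.5)/8-.5+[366,210];P=onz("top",c,.05);o.append(P);print(cv2.contourArea(b),c.round(1),P.round(4),np.round(r[1],0))
E
```

```text
t 8.43 p [0.5253 0.2497 0.1521] F [-0.4 -0.3 -1. ] w 0.0656
[[1.65, 0.19, -0.06], [-0.0, 0.0, 0.0]]
[[1.65, 0.19, -0.06], [-0.0, 0.0, 0.0]]
[[1.65, 0.19, -0.05], [-0.0, 0.0, 0.0]]
[[1.65, 0.19, -0.05], [-0.0, 0.0, 0.0]]
[[1.65, 0.19, -0.05], [-0.0, 0.0, 0.0]]
[[1.65, 0.19, -0.05], [-0.0, 0.0, 0.0]]
1209.5 [388.5 241.8] [ 0.5321 -0.181   0.05  ] [39. 39.]
844.0 [399.8 243.4] [ 0.5286 -0.2082  0.05  ] [14. 72.]
675.0 [443.8 279.4] [ 0.4441 -0.3147  0.05  ] [30. 30.]
3.5 [395.1 251. ] [ 0.5102 -0.197   0.05  ] [6. 2.]
0.0 [395.2 250.3] [ 0.5118 -0.1972  0.05  ] [0. 0.]
0.0 [394.9 250.4] [ 0.5115 -0.1966  0.05  ] [0. 0.]
0.0 [395.2 251.6] [ 0.5087 -0.1972  0.05  ] [1. 0.]
0.0 [392.4 255.6] [ 0.499  -0.1907  0.05  ] [1. 0.]
```

Emit:
{"name": "apply_moves", "arguments": {"series": [[[1.6, 0.2, -0.1], [0, 0, 0], 0.3], [[1.6, 0.2, -0.1], [0, 0, 0], 0.3], [[1.6, 0.2, 0], [0, 0, 0], 0.3], [[1.6, 0.2, 0], [0, 0, 0], 0.3], [[1.2, 0.2, 0], [0, 0, 0], 0.3], [[0.8, 0, 0], [0, 0, 0], 0.3], [[0, 0, 0], [0, 0, 0], 0.3]]}}

```text
time: 9.3
eef_pos: [0.5242, 0.2368, 0.0633]
eef_rot: [0.116, -0.697, 0.115, 0.698]
contact_force: [0.3, 0.3, -0.8]
grip_width: 0.0662
```

```bash
python3 - <<'E'
from h import *
s=state();plan(s,[.5245,.238,.053],71.5,2)
E
```

```text
t 9.3 p [0.5242 0.2368 0.0633] F [ 0.3  0.3 -0.8] w 0.0662
[[0.52, -0.06, 0.0], [-0.2, 0.1, 0.0]]
[[0.52, -0.06, 0.0], [-0.2, 0.1, 0.0]]
```

Emit:
{"name": "apply_moves", "arguments": {"series": [[[0.6, 0, 0], [0, 0, 0], 0.3], [[0.4, 0, 0], [0, 0, 0], 0.3], [[0, 0, 0], [0, 0, 0], 0.5], [[0, 0, 0], [0, 0, 0], 0.8], [[0, 0, 0], [0, 0, 0], 0.8], [[0, 0, 0], [0, 0, 0], 0.8]]}}

```text
time: 10.05
eef_pos: [0.5251, 0.2378, 0.054]
eef_rot: [0.117, -0.698, 0.114, 0.698]
contact_force: [0.4, 1.5, -1.5]
grip_width: 0.0354
```

```bash
python3 - <<'E'
from h import *
s=state()
E
```

```text
t 10.05 p [0.5251 0.2378 0.054 ] F [ 0.4  1.5 -1.5] w 0.0354
```

Emit:
{"name": "apply_moves", "arguments": {"series": [[[-1, 0, 0], [0, 0, 0], 0.8], [[-2, 0, 0], [0, 0, 0], 0.8], [[-3, 0, 0], [0, 0, 0], 0.8], [[-4, 0, 0], [0, 0, 0], 0.8], [[-4, 0, 0], [0, 0, 0], 0.8], [[-1, 0, 0], [0, 0, 0], 0.8]]}}

```text
time: 10.8
eef_pos: [0.5241, 0.2369, 0.2111]
eef_rot: [0.116, -0.697, 0.114, 0.698]
contact_force: [0.1, 0.1, -0.7]
grip_width: 0.0356
```

```bash
python3 - <<'E'
from h import *
s=state();plan(s,[.488,-.248,.2],25.6,10)
E
```

```text
t 10.8 p [0.5241 0.2369 0.2111] F [ 0.1  0.1 -0.7] w 0.0356
[[0.1, 4.71, -1.22], [4.6, 0.0, 0.0]]
[[0.1, 4.6, -1.59], [4.6, 0.0, 0.0]]
[[0.1, 4.45, -1.95], [4.6, 0.0, 0.0]]
[[0.1, 4.29, -2.3], [4.6, 0.0, 0.0]]
[[0.1, 4.09, -2.63], [4.6, 0.0, 0.0]]
[[0.1, 3.87, -2.95], [4.6, 0.0, 0.0]]
[[0.1, 3.62, -3.25], [4.6, 0.0, 0.0]]
[[0.11, 3.35, -3.52], [4.6, 0.0, 0.0]]
[[0.11, 3.06, -3.78], [4.6, 0.0, 0.0]]
[[0.11, 2.75, -4.01], [4.6, 0.0, 0.0]]
```

Emit:
{"name": "apply_moves", "arguments": {"series": [[[0.1, 4.7, -1.2], [4.6, 0, 0], 0.8], [[0.1, 4.6, -1.6], [4.6, 0, 0], 0.8], [[0.1, 4.5, -1.9], [4.6, 0, 0], 0.8], [[0.1, 4.3, -2.3], [4.6, 0, 0], 0.8], [[0.1, 4.1, -2.6], [4.6, 0, 0], 0.8], [[0.1, 3.9, -2.9], [4.6, 0, 0], 0.8], [[0.1, 3.6, -3.2], [4.6, 0, 0], 0.8], [[0.1, 3.4, -3.5], [4.6, 0, 0], 0.8], [[0.1, 3.1, -3.8], [4.6, 0, 0], 0.8], [[0.1, 1.0, -1.5], [4.6, 0, 0], 0.8]]}}

```text
time: 12.05
eef_pos: [0.4766, -0.2302, 0.1977]
eef_rot: [0.386, -0.59, 0.385, 0.595]
contact_force: [0.9, 1.4, -0.5]
grip_width: 0.0356
```

```bash
python3 - <<'E'
from h import *
s=state();plan(s,[.488,-.248,.12],25.6,4)
E
```

```text
t 12.05 p [ 0.4766 -0.2302  0.1977] F [ 0.9  1.4 -0.5] w 0.0356
[[1.94, -0.09, -0.53], [-0.4, 0.1, -0.0]]
[[1.94, -0.08, -0.53], [-0.4, 0.1, -0.0]]
[[1.94, -0.08, -0.53], [-0.4, 0.1, -0.0]]
[[1.94, -0.07, -0.53], [-0.4, 0.1, -0.0]]
```

Emit:
{"name": "apply_moves", "arguments": {"series": [[[1.9, -0.1, -0.5], [-0.4, 0, 0], 0.8], [[1.9, -0.1, -0.5], [-0.4, 0, 0], 0.8], [[1.9, -0.1, -0.5], [-0.4, 0, 0], 0.8], [[1.6, 0, -0.4], [-0.4, 0, 0], 0.8], [[0, 0, 0], [0, 0, 0], 0.8], [[0, 0, 0], [0, 0, 0], 0.8]]}}

```text
time: 12.8
eef_pos: [0.4843, -0.2482, 0.1212]
eef_rot: [0.379, -0.594, 0.379, 0.601]
contact_force: [1.1, -0.3, -0.1]
grip_width: 0.0351
```

```bash
python3 - <<'E'
from h import *
s=state();plan(s,[.488,-.248,.12],25.6,1)
t=read_camera("top");q=read_camera("side");cv2.imwrite("pics/top2.png",t);cv2.imwrite("pics/side2.png",q)
a=[cv2.resize(i[y-w*3//4:y+w*3//4,x-w:x+w],(400,300),interpolation=cv2.INTER_CUBIC) for i,x,y,w in((t,416,261,60),(q,405,215,60))]
cv2.imwrite("pics/c5.png",np.hstack(a))
E
```

```text
t 12.8 p [ 0.4843 -0.2482  0.1212] F [ 1.1 -0.3 -0.1] w 0.0351
[[0.12, -0.35, -0.14], [-0.3, 0.5, -0.3]]
```

View pics/c5.png

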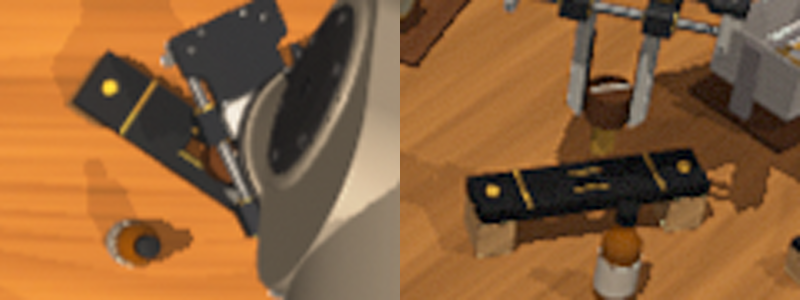

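The side crop shows the knob over the slot: tongue at (603,140), white line at (610,85) roughly parallel to the slide. I'll measure both in the same camera.

```bash
python3 - <<'E'
from h import *
q=cv2.imread("pics/side2.png")
def big(x0,y0,x1,y1,f,n,z,im=q):
    S=cv2.resize(im[y0:y1,x0:x1],None,fx=8,fy=8,interpolation=cv2.INTER_CUBIC)
    for b in blobs(S,f,(0,0,S.shape[1],S.shape[0]),n):
        r=cv2.minAreaRect(b.astype(np.float32));up=lambda c:(np.array(c)+.5)/8-.5+[x0,y0]
        P=np.array([onz("side",u,z) for u in up(cv2.boxPoints(r))]);e=[P[1]-P[0],P[2]-P[1]];l=max(e,key=np.linalg.norm)
        print(cv2.contourArea(b),up(r[0]).round(1),P.mean(0).round(4),"len",np.linalg.norm(e,axis=1).round(4),"yaw",np.degrees(np.arctan2(l[1],l[0])).round(1))
W=lambda c,h:(h[...,1]<80)&(h[...,2]>135)
Y=lambda c,h:(h[...,0]>14)&(h[...,0]<34)&(h[...,1]>90)&(h[...,2]>110)
px=lambda x,y:(345+x*.3-0,170+y*.3)
print("line");big(402,190,418,202,W,2,.1212+.024)
print("slide");big(365,217,440,232,Y,6,.05)
print("proj slot",proj("side",[.488,-.248,.05]))
E
```

```text
line
949.0 [416.2 196.2] [ 0.4674 -0.2662  0.1452] len [0.0064 0.0433] yaw 127.3
743.0 [407.2 195.7] [ 0.4842 -0.2511  0.1452] len [0.0298 0.0069] yaw -122.7
slide
5329.5 [377.9 224. ] [ 0.5303 -0.2041  0.05  ] len [0.0727 0.0603] yaw -134.2
1416.5 [431.3 230.3] [ 0.4155 -0.2855  0.05  ] len [0.0309 0.0115] yaw -127.7
716.0 [372.4 226.7] [ 0.5332 -0.185   0.05  ] len [0.0103 0.014 ] yaw 131.0
517.0 [429.6 219.6] [ 0.4443 -0.3174  0.05  ] len [0.0098 0.0132] yaw 144.7
323.5 [422.4 223.8] [ 0.4478 -0.2897  0.05  ] len [0.0056 0.0167] yaw 154.5
167.5 [398.9 221.4] [ 0.4977 -0.2522  0.05  ] len [0.0077 0.0046] yaw -134.2
proj slot [400.71640563 223.80608243]
```

Side view: slot at (0.4888, −0.2512), knob at (0.4842, −0.2511), line yaw 57.3° against slide 56.1–56.6°. So the tool has to go 4.5 mm in +x, which agrees with the top-view target of (0.4885, −0.248).

Emit:
{"name": "apply_moves", "arguments": {"series": [[[0.8, -0.4, -0.2], [-0.3, 0.5, -0.3], 0.8], [[0, 0, 0], [0, 0, 0], 0.8], [[0, 0, 0], [0, 0, 0], 0.8]]}}

```text
time: 13.28
eef_pos: [0.4896, -0.2482, 0.1137]
eef_rot: [-0.377, 0.599, -0.377, -0.597]
contact_force: [-0.7, -0.1, -1.2]
grip_width: 0.0354
```

```bash
python3 - <<'E'
from h import *
s=state();plan(s,[.4886,-.2482,.095],25.3,2)
E
```

```text
t 13.28 p [ 0.4896 -0.2482  0.1137] F [-0.7 -0.1 -1.2] w 0.0354
[[0.94, 0.05, 0.02], [0.2, -0.1, 0.0]]
[[0.94, 0.05, 0.02], [0.2, -0.1, 0.0]]
```

Emit:
{"name": "apply_moves", "arguments": {"series": [[[0.9, 0.1, 0], [0.2, 0, 0], 0.8], [[0.9, 0, 0], [0, 0, 0], 0.8], [[0.5, 0, 0], [0, 0, 0], 0.8], [[0.5, 0, 0], [0, 0, 0], 0.8], [[0, 0, 0], [0, 0, 0], 0.8]]}}

```text
time: 13.9
eef_pos: [0.489, -0.2483, 0.0837]
eef_rot: [-0.378, 0.599, -0.378, -0.597]
contact_force: [0.8, 2.5, -2.4]
grip_width: 0.0354
```

```bash
python3 - <<'E'
from h import *
s=state();plan(s,[.4886,-.2482,.054],25.3,3)
E
```

```text
t 13.9 p [ 0.489  -0.2483  0.0837] F [ 0.8  2.5 -2.4] w 0.0354
[[0.99, 0.01, 0.01], [0.0, -0.0, 0.0]]
[[0.99, 0.01, 0.01], [0.0, -0.0, 0.0]]
[[0.99, 0.01, 0.01], [0.0, -0.0, 0.0]]
```

The tip is about 6 mm below the slot mouth with no upward force, so it has entered. I'll continue down.

Emit:
{"name": "apply_moves", "arguments": {"series": [[[0.8, 0, 0], [0, 0, 0], 0.8], [[0.8, 0, 0], [0, 0, 0], 0.8], [[0.6, 0, 0], [0, 0, 0], 0.8], [[0.4, 0, 0], [0, 0, 0], 0.8], [[0, 0, 0], [0, 0, 0], 0.8]]}}

```text
time: 14.52
eef_pos: [0.4893, -0.2482, 0.0558]
eef_rot: [-0.378, 0.599, -0.378, -0.597]
contact_force: [0.9, 1.3, -1.5]
grip_width: 0.0355
```

```bash
python3 - <<'E'
from h import *
s=state();plan(s,[.4886,-.2482,.054],25.3,1)
E
```

```text
t 14.53 p [ 0.4893 -0.2482  0.0558] F [ 0.9  1.3 -1.5] w 0.0355
[[0.18, 0.06, 0.03], [0.1, -0.1, 0.1]]
```

Emit:
{"name": "apply_moves", "arguments": {"series": [[[0.2, 0, 0], [0, 0, 0], 0.8], [[0, 0, 0], [0, 0, 0], 0.8]]}}

```text
time: 14.78
eef_pos: [0.4895, -0.2482, 0.0539]
eef_rot: [-0.378, 0.599, -0.378, -0.597]
contact_force: [1.1, 1.5, -1.8]
grip_width: 0.0354
```

Emit:
{"name": "apply_moves", "arguments": {"series": [[[0, 0, 0], [0, 0, 0], 0.5], [[0, 0, 0], [0, 0, 0], 0.4], [[0, 0, 0], [0, 0, 0], 0.4], [[-2, 0, 0], [0, 0, 0], 0.4], [[-4, 0, 0], [0, 0, 0], 0.4], [[-5, 0, 0], [0, 0, 0], 0.4], [[-5, 0, 0], [0, 0, 0], 0.4], [[0, -4, 0], [0, 0, 0], 0.4], [[0, -5, 0], [0, 0, 0], 0.4], [[0, -4, 0], [0, 0, 0], 0.4]]}}

```text
time: 16.02
eef_pos: [0.6067, -0.1946, 0.2212]
eef_rot: [-0.38, 0.598, -0.38, -0.595]
contact_force: [-1.0, 0.0, 0.4]
grip_width: 0.0565
```

```bash
python3 - <<'E'
from h import *
s=state();print(R.from_quat(np.roll(s["eef_rot"],-1)).as_matrix().round(2).tolist())
q=read_camera("side");t=read_camera("top");cv2.imwrite("pics/side3.png",q);cv2.imwrite("pics/top3.png",t)
a=cv2.resize(q[175:265,345:465],(800,600),interpolation=cv2.INTER_CUBIC);cv2.imwrite("pics/c6.png",a)
E
```

```text
t 16.02 p [ 0.6067 -0.1946  0.2212] F [-1.   0.   0.4] w 0.0565
[[0.0, -0.91, -0.42], [-0.0, -0.42, 0.91], [-1.0, -0.0, -0.0]]
```

View pics/c6.png

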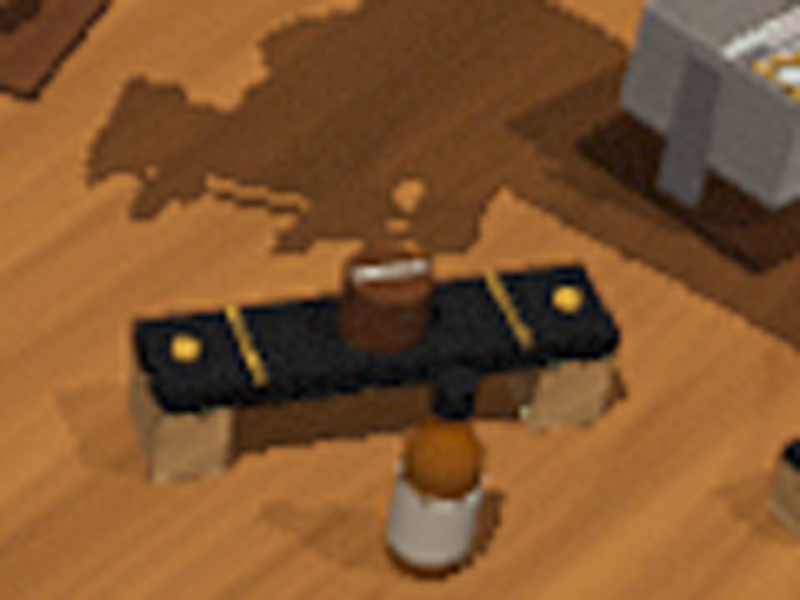

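View pics/top3.png

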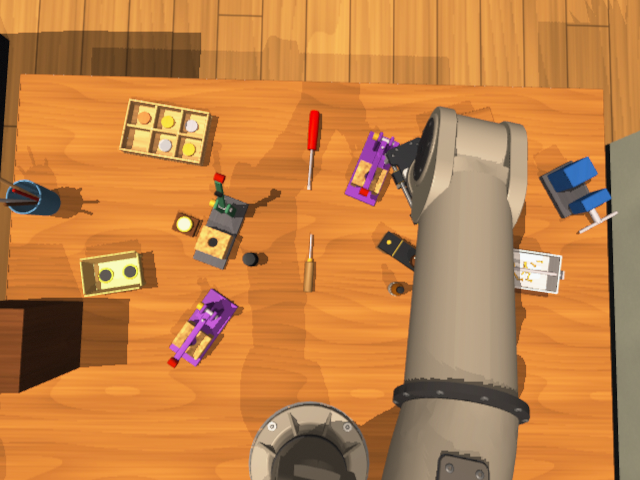

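The knob sits upright on the slide, its head bottom on the black face and the line along the slide. In the top view the clamp is open (red roll at (219,177)) and nothing else appears to have moved. One numeric check of flushness and the neighbours, then I'll hand in.

```bash
python3 - <<'E'
from h import *
q=cv2.imread("pics/side3.png");S=cv2.resize(q[205:232,390:416],None,fx=8,fy=8,interpolation=cv2.INTER_CUBIC)
W=lambda c,h:(h[...,1]<90)&(h[...,2]>135)
b=blobs(S,W,(0,0,S.shape[1],S.shape[0]),1)[0];r=cv2.minAreaRect(b.astype(np.float32))
print("line px",((np.array(r[0])+.5)/8-.5+[390,205]).round(2),[(z,proj("side",[.4888,-.2512,z]).round(2).tolist()) for z in(.078,.083,.088)])
q0=cv2.imread("pics/side0.png");t0=cv2.imread("pics/top0.png");t=cv2.imread("pics/top3.png")
for n,i,j,x in(("bottle",q0,q,(400,236,422,264)),("lens",t0,t,(172,208,200,238)),("loupe",q0,q,(280,298,302,328)),("awl",t0,t,(302,232,318,294)),("hood",t0,t,(78,248,150,298)),("driver",t0,t,(304,108,324,192)),("bin",q0,q,(436,160,495,212))):
    x0,y0,x1,y1=x;d=cv2.absdiff(i[y0:y1,x0:x1],j[y0:y1,x0:x1]).max(2);print(n,"changed px",int((d>45).sum()),"of",d.size)
s=state();close_job()
E
```

```text
line px [403.02 215.11] [(0.078, [402.52, 215.13]), (0.083, [402.76, 213.68]), (0.088, [402.99, 212.22])]
bottle changed px 0 of 616
lens changed px 0 of 840
loupe changed px 0 of 660
awl changed px 0 of 992
hood changed px 0 of 3600
driver changed px 0 of 1680
bin changed px 156 of 3068
t 16.12 p [ 0.6083 -0.1922  0.2203] F [ 0.6 -1.   0.1] w 0.057
the job is handed in; nothing more can be done
```

The job is done and handed in at 16.1 s. I lifted the clamp arm by its red roll to about 1.48 rad, past the 1.05 hold-open point, and let go; it stayed up. I then took out the knob, turned it about 46° and threaded it into the large slide. I released it and backed the gripper away.

**Fit:** In the side view the knob's white line sits at row 215.1; fully seated should read 215.1, and 5 mm too high would read 213.7. The line also runs along the slide, so the knob looks flush.

**Clamp:** The last top view shows the arm still standing open.

**Other things:** The lacquer bottle, lens mount, loupe, awl, hood and screwdriver show no change between the first and last pictures. The bin area changed in 156 of 3068 pixels. I put that down to the robot's shadow and did not check it separately; the robot did not go near the bin.

**Forces:** The contact force readings I took stayed below about 13 N; I did not watch it between readings.

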